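# Drive a stuck portioning piston out with the drift

## Task

Take the yellow-handled drift out of its stand and, pressing gently so that nothing is ever forced hard, push its rod down through the bore of the portioning block until its collar comes to rest on the red stop ring and the stuck blue piston has dropped out into the dish underneath. The ring is set to a different height each time, so feel for it. Then draw the drift out and put it back, fully down, in the hole of the stand it came from, leaving the white-handled drift and everything else on the bench alone.

Things in the scene. Friction and masses are not known exactly. Their poses are not given: they have to be found in the camera images.
- bore (a point): Centre of the mouth of the portioning block's vertical bore, at the level of the block's flat top, 125 mm above the bench; z up. The bore, 22 mm in diameter with a 1.5 mm chamfer, goes right through the 40 mm thick plate; the blue piston is stuck in it, its top about 6 mm below the mouth. Around the mouth stands the rigid red stop ring (48 mm outside, 26 mm inside), 2 to 22 mm tall.
- block: Fixed block: aluminium plate 90 mm (x) by 100 mm (y) between two grey cheeks, open to front and back over a yellow dish; origin on the bench under the bore. Brass spring keepers 34 mm down the bore hold the piston: up to about 15 N pushes it past them, and then it slides with a few newtons. It drops when the rod's end is about 34 mm below the mouth, always before the collar reaches the ring.
- dish (a point): Centre of the inner floor of the yellow catch dish fixed under the bore, 5 mm above the bench; dish 130 mm (x) by 98 mm (y), 22 mm high, open between the cheeks to front and back.
- piston_centre (a point): Centre of the blue plastic piston, a solid stepped round pin 39 mm long: upper 23 mm is 20.5 mm in diameter, tapering to a 17 mm tail 11 mm long. About 30 g. z runs along it, up at the start.
- drift_handle (a point): Centre of the yellow drift's square handle, 26 x 26 mm, 70 mm tall; z up along the drift, x and y square to the flat faces. Below: steel collar 36 mm wide, 8 mm thick; steel rod 60 mm long, first 32 mm 20 mm in diameter (2 mm chamfer), last 28 mm a 15 mm nose. Collar underside 43 mm, rod end 103 mm below this point. 0.25 kg. Starts upright in a hole of the stand, collar on its top.
- drift_collar (a point): Centre of the underside of the yellow drift's collar; z up along the drift.
- thin_drift_handle (a point): Centre of the handle of the white-handled drift in the other hole of the stand, same shape but with a thinner rod (12 mm): to be left alone.
- stand: White plastic drift stand, fixed: block 70 mm (x) by 170 mm (y) by 65 mm high; origin at the centre of its underside, z up. Two vertical through holes, 24 mm in diameter with 2 mm chamfers, at y = -45 mm and y = +45 mm; either may hold the yellow drift. The handle centres stand 108 mm above the bench.
- spare_piston: A spare blue piston standing on its narrow end on the bench, 39 mm tall, origin at its foot; leave alone.
- cutter: Round steel dough cutter, 64 mm across, 30 mm tall, origin at its underside; leave alone.
- bowl: Blue plastic bowl, 150 mm across, 55 mm tall, origin at its underside; leave alone.
- brush: Yellow pastry brush about 200 mm long lying on the bench; leave alone.
- grease: White jar, 60 mm across and 75 mm tall, origin at its underside; leave alone.
- scraper: Flat green dough scraper, 70 by 120 by 6 mm, origin at its underside; leave alone.
Things that resemble listed ones, but are neither listed nor needed, are in the scene too. Several things have the shape of the block; the one meant has the colours described above.

How it is judged (in metres and radians):
On the way:
1. the drift's collar rests on the stop ring (over 1.5 N on the ring) with the piston dropped out of the bore (contact force between drift and stop_ring above 1.5 N and horizontal distance between drift_collar and bore below 0.005 m and angle between drift_collar's own z axis and vertical below 0.1 rad and z of piston_centre in the frame of dish below 0.04 m), for 0.2 s.
At the end, for the whole second after the job is handed in: The yellow drift stands at rest in the hole it came from, its handle centre within 6 mm of where it began and upright within 0.06 rad; the piston lies at rest in the catch dish (within its outline, centre less than 35 mm above the dish floor) (distance of drift_handle from where it was at the start of the episode below 0.006 m and angle between drift_handle's own z axis and vertical below 0.06 rad and linear speed of drift below 0.02 m/s and z of piston_centre in the frame of dish below 0.035 m and x of piston_centre in the frame of dish between -0.065 and 0.065 m and y of piston_centre in the frame of dish between -0.049 and 0.049 m and linear speed of piston below 0.03 m/s); the robot touches nothing.
It fails at once if the drift is forced against the block, its bore, keepers or stop ring with more than 25 N (contact force between drift and block above 25 N).
It fails at once if the drift presses on the piston with more than 25 N (contact force between drift and piston above 25 N).
It fails at once if the white-handled drift is moved more than 15 mm (distance of thin_drift_handle from where it was at the start of the episode above 0.015 m).
It fails at once if a bystander is moved more than 30 mm (distance of any of spare_piston, cutter, bowl, brush, grease, scraper from where it was at the start of the episode above 0.03 m).
It also fails if it takes over 64 s, if anything falls off the work surface, if the arm or the gripper's body presses on something with over 40 N, if the wrist force passes 120 N, or if a joint passes its speed limit or range.

## Robot

A 7-joint arm with a two-finger parallel gripper is mounted at the origin on the work surface. World frame = base frame: x ahead of the robot, y to its left, z up, the work surface at z = 0. Lengths are in m, angles in degrees, forces in N, time in s.
With the tool pointing down it reaches from about 0.425 to 0.825 m from the base axis. Payload 3.6 kg.
Tool frame: the origin (TCP) lies at the very end of the fingers, on their centre line; the grasp point (between the pads) lies grip_point_offset behind it (grip_point_offset is the distance from the TCP to the grasp point, in m); z points along the fingers, y is the line along which they close (so a half turn about z gives the same grasp; the last joint's range is limited). The gripper opens to 93 mm and grips with 3 to 60 N. Pads are 15 mm wide; open, the fingers measure 128 mm over their backs; the gripper's body (75 mm by 188 mm) begins 65 mm behind the grasp point.
Start: joints at [-68.268, 35.231, -0.722, 81.555, 0.464, 63.22, -2.315], TCP at [0.257, 0.597, 0.219] pointing down, gripper open.
Joint ranges: [-178.69, 178.69], [-17.37, 117.87], [-77.05, 75.6], [15.02, 138.74], [-78.02, 258.01], [0.78, 113.62], [-162.83, 162.83]. Speed limits (degrees/s): [159.86, 159.86, 180, 180, 180, 180, 180].

## Interface

Orientations are given as a 3x3 rotation matrix whose columns are the frame's x, y, z axes.
In Python, from rig import * gives the robot as it stands. The module is installed in compiled form; this text tells all that it offers.
- The arm moves only by the tool play_rows, never from a script. Its argument "motion" is a list that holds one entry, the list of rows, each a list of 5 numbers: the shift along the tool's x, y, z in m, then the turn about the tool's z in rad, then the finger opening in m, from 0 to 0.093. In form: [[[tx, ty, tz, turn, claw], ...]]. A call has exactly 10 rows; each row shifts and turns the commanded pose from where the row before left it, along the tool's axes as they then stand; what a row does not reach is not made up. A row lasts 1/8 s, in which the tool goes at most 62.5 mm and 10.7 degrees, less where a joint would pass 70% of its speed; a pose out of reach is approached as far as the arm can. A call is refused whole if a number of a shift passes 0.0625 or a number of a turn 0.188, either way. A call with a gripper value outside its range is refused whole. The fingers move at their own pace and stop on an object; "grip_force" is the grip in N (left out, the last holds). Time passes only in rows, so rows that do not move let the fingers close, or fill a call up. It gives the time, the measured TCP pose, the force, the opening and the grip force at its end, in the units of the state.
- sense(): the state, without advancing time (a new reading comes with each control period).
- snapshot(name): name is "scene" or "side" or "wrist"; returns a dict with "color" (400x640x3 uint8, red, green, blue), "K" (3x3 intrinsics, pixels), "R" (3x3) and "t" (3): a world point X has camera coordinates R X + t. Camera axes: x right, y down, z forward; pixel columns grow to the right and rows downward; lengths in m; the calibration is good to about 2 mm. A picture is of the moment at which its call begins. There is no depth.
- finish_job(): hands the job in; it is judged then, once.
The state is a dict: "time": time; "joint_pos": joint angles; "qvel": joint speeds; "tau": joint torques, N m; "tool_pos": TCP position; "tool_rot": TCP orientation; "contact_force": force on the tool from outside, world axes, zero at the start; "wrist_torque": the same for the moment, N m; "width": opening from 0.0 (shut) to 1.0 (fully open); "grip_force": force on a finger pad.
Only numpy, scipy, OpenCV 4.12 (cv2) and the standard library are available. Lean on these libraries where they do the work, as an engineer would, in place of code of your own. Each camera call takes 0.05 s, during which the arm holds its last target. There are 200 camera calls.

## Working session

There is one attempt and no reset: what is moved stays moved. The work goes in short steps, Python scripts to look and compute and a tool call to move; the robot and the scene stay as the last step left them, time stands still between calls to the robot, and variables do not carry over. Pictures are saved under pics/ and viewed, at most 10 in all, crops included, and the job is handed in when it is done.

Besides the shell and the picture viewer there is one more tool, called as a command line: name --argument value ..., lists and objects as JSON in quotes. play_rows: Moves the arm, as the interface text tells. Its arguments: {"type":"object","properties":{"motion":{"type":"array","items":{"type":"array","items":{"type":"array","items":{"type":"number"}}}},"grip_force":{"type":"number"}},"required":["motion"]}

```bash
mkdir -p pics; ls; python3 - <<'E'
from rig import *
import cv2,numpy as np
s=sense(); print({k:np.round(v,3).tolist() for k,v in s.items()})
for n in("scene","side"):
    d=snapshot(n); cv2.imwrite(f"pics/{n}0.png",d["color"][:,:,::-1]); print(n,d["K"].round(1).tolist(),d["R"].round(4).tolist(),d["t"].round(4).tolist())
E
```

```text
pics
{'time': 0.0, 'joint_pos': [-68.267, 35.289, -0.723, 81.641, 0.465, 63.22, -2.316], 'qvel': [-0.048, -0.106, -0.072, 0.188, -0.013, 0.057, -0.015], 'tau': [-0.0, -45.894, 0.209, -16.574, -0.061, 0.02, 0.0], 'tool_pos': [0.256, 0.596, 0.217], 'tool_rot': [[-0.919, 0.395, -0.001], [0.395, 0.919, -0.002], [-0.0, -0.003, -1.0]], 'contact_force': [-0.265, 0.265, 0.942], 'wrist_torque': [-0.007, 0.032, -0.009], 'grip_force': 0.0, 'width': 1.0}
scene [[490.5, 0.0, 318.3], [0.0, 490.5, 196.8], [0.0, 0.0, 1.0]] [[0.702, 0.7118, 0.0228], [0.4591, -0.4279, -0.7785], [-0.5444, 0.557, -0.6272]] [-0.3509, -0.1655, 1.4714]
side [[415.0, 0.0, 316.1], [0.0, 415.0, 193.3], [0.0, 0.0, 1.0]] [[0.9517, -0.3069, 0.0037], [-0.2288, -0.7174, -0.6581], [0.2046, 0.6255, -0.753]] [-0.5068, 0.1698, 0.9022]
```

View pics/scene0.png

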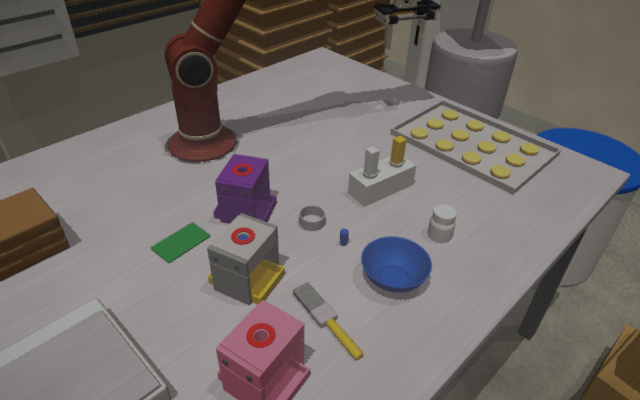

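View pics/side0.png

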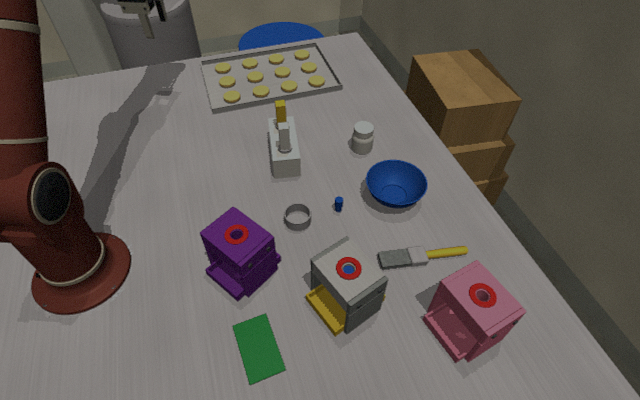

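Candidates: the yellow handle at scene (398,150), with the white handle at (371,160) and the brush handle at (343,338) as lookalikes. Blocks are purple (243,170), grey (243,237) and pink (261,335). I choose the yellow handle in the stand and the grey block, which has the yellow dish and the blue piston visible in its bore.

```bash
cat > h.py <<'E'
from rig import *
import cv2,numpy as np
def ray(d,p):
    v=d["R"].T@np.linalg.inv(d["K"])@np.array([p[0],p[1],1.]); return -d["R"].T@d["t"],v/np.linalg.norm(v)
def plane(d,p,z):
    o,v=ray(d,p); return o+v*(z-o[2])/v[2]
def proj(d,X):
    c=d["R"]@np.asarray(X,float)+d["t"]; c=d["K"]@c; return c[:2]/c[2]
def tri(obs):
    A=np.zeros((3,3));b=np.zeros(3);L=[]
    for d,p in obs:
        o,v=ray(d,p);M=np.eye(3)-np.outer(v,v);A+=M;b+=M@o;L.append((o,v))
    X=np.linalg.solve(A,b); return X,[round(float(np.linalg.norm(np.cross(X-o,v))),4) for o,v in L]
def mask(d,col,roi=None):
    h=cv2.cvtColor(d["color"],cv2.COLOR_RGB2HSV)
    r={"red":[((0,150,80),(8,255,255)),((172,150,80),(180,255,255))],"yellow":[((18,140,60),(33,255,255))]}[col]
    m=sum(cv2.inRange(h,a,b) for a,b in r).astype(np.uint8)
    if roi:
        k=np.zeros_like(m);x0,y0,x1,y1=roi;k[y0:y1,x0:x1]=1;m*=k
    return m
def blob(m):
    c=max(cv2.findContours(m,cv2.RETR_EXTERNAL,cv2.CHAIN_APPROX_NONE)[0],key=cv2.contourArea); return c
E
python3 - <<'E'
from h import *
a,b=snapshot("scene"),snapshot("side")
ra,rb=(222,222,265,250),(330,250,370,285)
for d,r in((a,ra),(b,rb)):
    print("ring ellipse",cv2.fitEllipse(blob(mask(d,"red",r))))
E1=[cv2.fitEllipse(blob(mask(d,"red",r)))[0] for d,r in((a,ra),(b,rb))]
print("ring",tri([(a,E1[0]),(b,E1[1])]),[plane(d,e,.137).round(4) for d,e in zip((a,b),E1)])
for d,r in((a,(385,130,412,175)),(b,(268,92,292,128))):
    c=blob(mask(d,"yellow",r));m=np.array(c).mean(0)
    x,y,w,h=cv2.boundingRect(c);print("handle bbox",x,y,w,h, plane(d,(x+w/2,y+h/2),.108).round(4))
    print(cv2.approxPolyDP(c,1.5,True)[:,0].tolist())
ca=cv2.resize(a["color"][120:260,200:440],None,fx=3,fy=3,interpolation=cv2.INTER_CUBIC)
cv2.imwrite("pics/c1.png",ca[:,:,::-1])
E
```

```text
ring ellipse ((242.48773193359375, 235.5826873779297), (15.344574928283691, 22.206727981567383), 84.04044342041016)
ring ellipse ((348.22906494140625, 267.7471618652344), (21.171476364135742, 24.413013458251953), 102.5654067993164)
ring (array([ 0.5188647 , -0.23496666,  0.1234678 ]), [0.0006, 0.0006]) [array([ 0.5311, -0.2437,  0.137 ]), array([ 0.5153, -0.2417,  0.137 ])]
handle bbox 391 136 15 28 [0.5252 0.262  0.108 ]
[[401, 136], [394, 138], [391, 159], [396, 163], [402, 159], [405, 139]]
handle bbox 275 100 11 23 [0.5211 0.2732 0.108 ]
[[275, 101], [277, 122], [284, 121], [283, 100]]
```

View pics/c1.png

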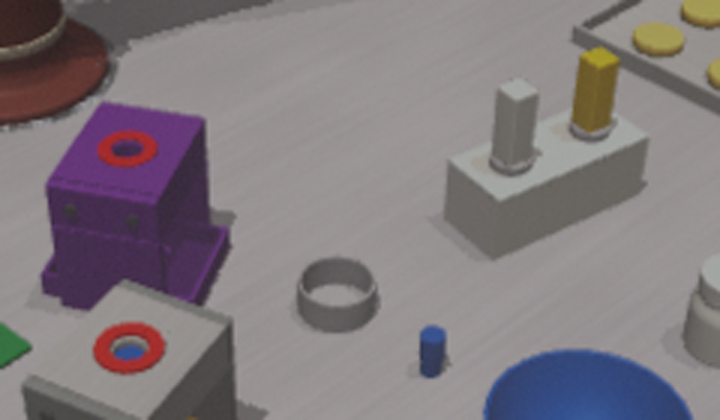

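The crop shows the yellow drift at crop (598,90), i.e. scene (399,150), with the white one beside it. The grey block's ring at crop (130,347), scene (243,236), has the blue piston visible inside. I'll move above the drift for a wrist view.

play_rows --motion '[[[-0.037,-0.02,-0.01,0,0.093],[-0.037,-0.02,-0.01,0,0.093],[-0.037,-0.02,-0.01,0,0.093],[-0.037,-0.02,-0.01,0,0.093],[-0.037,-0.02,-0.01,0,0.093],[-0.037,-0.02,-0.01,0,0.093],[-0.037,-0.02,-0.01,0,0.093],[-0.037,-0.02,-0.01,0,0.093],[-0.037,-0.02,-0.01,0,0.093],[-0.037,-0.02,-0.01,0,0.093]]]'

```text
time: 1.45
tool_pos: [0.5182, 0.2662, 0.3188]
tool_rot: [[-0.919, 0.395, -0.0], [0.395, 0.919, -0.0], [0.0, -0.0, -1.0]]
contact_force: [1.4, -0.2, -0.3]
width: 1.0
grip_force: 0.0
```

```bash
python3 - <<'E'
from h import *
s=sense(); print(s["time"],s["tool_pos"].round(4) if hasattr(s["tool_pos"],"round") else s["tool_pos"],np.round(s["tool_rot"],3).tolist(),np.round(s["joint_pos"],1))
d=snapshot("wrist"); cv2.imwrite("pics/w1.png",d["color"][:,:,::-1])
R=np.array(s["tool_rot"]);c=-d["R"].T@d["t"]; print("cam in tool",(R.T@(c-np.array(s["tool_pos"]))).round(4),(d["R"]@R).round(3).tolist(),d["K"][0])
E
```

```text
1.45 [0.5182 0.2662 0.3188] [[-0.919, 0.395, -0.0], [0.395, 0.919, -0.0], [0.0, -0.0, -1.0]] [-30.9  24.6   2.5  84.   -1.1  71.5  38.5]
cam in tool [ 0.0731 -0.0005 -0.1654] [[0.0, 1.0, 0.001], [-0.964, 0.0, -0.267], [-0.267, -0.0, 0.964]] [351.30818895   0.         322.6386676 ]
```

View pics/w1.png

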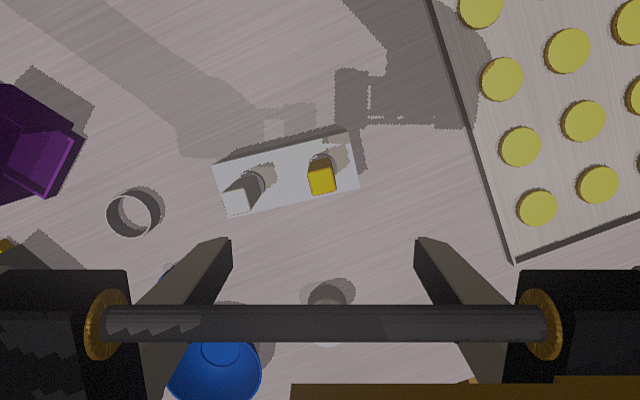

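The wrist view shows the yellow handle top at about (322,180) and the white one at (237,203). The stand runs along the image's x axis at roughly -14°. Next I measure the top face and its angle.

```bash
cat > hm.py <<'E'
from h import *
def handle(save=None):
    s=sense();R=np.array(s["tool_rot"]);p=np.array(s["tool_pos"])
    d=snapshot("wrist");h=cv2.cvtColor(d["color"],cv2.COLOR_RGB2HSV)
    g=proj(d,p+[0,0,-.18])
    m=cv2.inRange(h,(18,140,185),(33,255,255)); m[:140]=0;m[260:]=0;m[:,:250]=0;m[:,420:]=0
    c=blob(cv2.morphologyEx(m,cv2.MORPH_OPEN,np.ones((3,3))))
    P=np.array([plane(d,q,.143)[:2] for q in c[:,0].astype(float)])
    r=cv2.minAreaRect((P*1000).astype(np.float32)); print("top face world mm",np.round(r[0],1),np.round(r[1],1),round(r[2],2))
    e=R.T@(np.array([r[0][0]/1000,r[0][1]/1000,p[2]])-p); print("tool shift",e.round(4),"face angle rel tool y",round((r[2]-np.degrees(np.arctan2(R[1,1],R[0,1]))+45)%90-45,2))
    if save: cv2.imwrite(save,d["color"][:,:,::-1])
    return d
E
python3 - <<'E'
from hm import *
d=handle()
h=cv2.cvtColor(d["color"],cv2.COLOR_RGB2HSV);print(h[160:196:3,322].tolist())
m=cv2.inRange(h,(0,0,150),(180,30,255));m[:125]=0;m[225:]=0;m[:,:205]=0;m[:,365:]=0
c=blob(m);P=np.array([plane(d,q,.065)[:2]*1000 for q in c[:,0].astype(float)],np.float32);print("stand",cv2.minAreaRect(P))
E
```

```text
Traceback (most recent call last):
  File "hm.py", line 7, in handle
    c=blob(cv2.morphologyEx(m,cv2.MORPH_OPEN,np.ones((3,3))))
  File "h.py", line 22, in blob
    c=max(cv2.findContours(m,cv2.RETR_EXTERNAL,cv2.CHAIN_APPROX_NONE)[0],key=cv2.contourArea); return c
ValueError: max() iterable argument is empty
```

```bash
python3 - <<'E'
from h import *
d=snapshot("wrist")
h=cv2.cvtColor(d["color"],cv2.COLOR_RGB2HSV);print(h[156:200:3,322].tolist());print(h[180,300:345:3].tolist());print(h[185,215:330:6].tolist())
m=cv2.inRange(h,(0,0,135),(180,40,255));m[:125]=0;m[225:]=0;m[:,:205]=0;m[:,365:]=0
c=blob(m);P=np.array([plane(d,q,.065)[:2]*1000 for q in c[:,0].astype(float)],np.float32);print("stand",cv2.minAreaRect(P))
E
```

```text
[[18, 132, 85], [20, 122, 92], [19, 133, 86], [25, 201, 169], [27, 199, 164], [27, 193, 165], [27, 200, 163], [27, 196, 161], [27, 200, 163], [27, 203, 163], [26, 202, 163], [120, 17, 154], [0, 8, 156], [0, 16, 158], [0, 15, 158]]
[[126, 8, 165], [135, 6, 167], [130, 5, 166], [132, 8, 167], [116, 24, 183], [25, 209, 162], [27, 211, 162], [27, 197, 163], [27, 203, 162], [27, 190, 164], [26, 204, 164], [26, 201, 165], [27, 200, 166], [21, 150, 97], [128, 6, 166]]
[[177, 17, 148], [170, 10, 155], [160, 6, 118], [11, 31, 115], [12, 15, 168], [120, 2, 167], [0, 18, 83], [15, 25, 83], [4, 24, 85], [126, 8, 170], [138, 8, 166], [130, 5, 164], [130, 9, 167], [130, 9, 165], [132, 8, 166], [120, 8, 165], [132, 8, 167], [27, 203, 163], [27, 203, 163], [25, 222, 162]]
stand ((515.247314453125, 210.09078979492188), (201.31283569335938, 122.85292053222656), 66.19827270507812)
```

```bash
sed -i 's/(18,140,185)/(18,140,135)/' hm.py; python3 - <<'E'
from hm import *
handle()
E
```

```text
top face world mm [519.2 263.4] [24.1 24.1] 80.68
tool shift [-0.0004 -0.0011  0.    ] face angle rel tool y 14.27
```

play_rows --motion '[[[-0.0004,-0.0011,0.0,-0.05,0.06],[0,0,0.02,-0.1,0.06],[0,0,0.025,-0.1,0.06],[0,0,0.025,0,0.06],[0,0,0.01,0,0.06],[0,0,0,0,0.06],[0,0,0,0,0.06],[0,0,0,0,0.06],[0,0,0,0,0.06],[0,0,0,0,0.06]]]'

```text
time: 2.9
tool_pos: [0.5176, 0.2662, 0.2389]
tool_rot: [[-0.988, 0.155, 0.0], [0.155, 0.988, 0.0], [-0.0, 0.0, -1.0]]
contact_force: [-0.1, -0.2, -0.3]
width: 0.642
grip_force: 0.0
```

```bash
python3 - <<'E'
import rig; print([ (n,getattr(rig,n)) for n in dir(rig) if not n.startswith('_') and not callable(getattr(rig,n))][:10])
from hm import *
import hm
s=sense();p=np.array(s["tool_pos"]);d=snapshot("wrist");print(p,s["contact_force"],proj(d,[.519,.2634,.143]))
h=cv2.cvtColor(d["color"],cv2.COLOR_RGB2HSV);m=cv2.inRange(h,(18,140,135),(33,255,255))
u=proj(d,[.519,.2634,.143]).astype(int);k=np.zeros_like(m);k[max(0,u[1]-45):u[1]+45,u[0]-45:u[0]+45]=1
c=blob(m*k);P=np.array([plane(d,q,.143)[:2]*1000 for q in c[:,0].astype(float)],np.float32);r=cv2.minAreaRect(P);print(r,cv2.boundingRect(c))
R=np.array(s["tool_rot"]);print((R.T@(np.array([r[0][0]/1e3,r[0][1]/1e3,p[2]])-p)).round(4),np.degrees(np.arctan2(R[1,1],R[0,1])),s["joint_pos"])
E
```

```text
[('grip_point_offset', 0.0188)]
[0.51761853 0.26623371 0.23892633] [-0.12821984 -0.21203176 -0.29190661] [320.43396005 203.39572633]
((528.3473510742188, 261.4185485839844), (23.84392547607422, 8.775677680969238), 67.99485778808594) (305, 207, 31, 12)
[-0.0113 -0.0031  0.    ] 81.07002093181387 [-28.73545631  27.96831613  -0.99261038  91.65318063   0.53692378
  60.35613306  51.19250917]
```

```bash
python3 - <<'E'
from h import *
d=snapshot("wrist");h=cv2.cvtColor(d["color"],cv2.COLOR_RGB2HSV)
print(h[150:235:4,320].tolist());print(h[195,290:350:3].tolist())
cv2.imwrite("pics/w2.png",d["color"][120:270,220:420,::-1].repeat(3,0).repeat(3,1))
E
```

```text
[[14, 26, 126], [15, 21, 124], [12, 26, 127], [14, 27, 125], [7, 24, 96], [168, 24, 107], [21, 134, 93], [19, 135, 96], [20, 138, 94], [20, 140, 95], [22, 182, 125], [21, 168, 132], [22, 179, 131], [22, 164, 131], [22, 171, 128], [21, 170, 132], [22, 177, 153], [22, 175, 134], [6, 16, 162], [175, 17, 165], [0, 15, 169], [0, 15, 167]]
[[120, 7, 179], [126, 7, 177], [132, 7, 179], [125, 9, 178], [132, 7, 179], [21, 160, 126], [23, 197, 158], [22, 173, 131], [21, 167, 134], [22, 165, 133], [22, 171, 130], [22, 169, 131], [21, 174, 132], [22, 167, 131], [21, 167, 131], [21, 156, 124], [115, 17, 190], [126, 7, 178], [120, 7, 178], [138, 7, 177]]
```

View pics/w2.png

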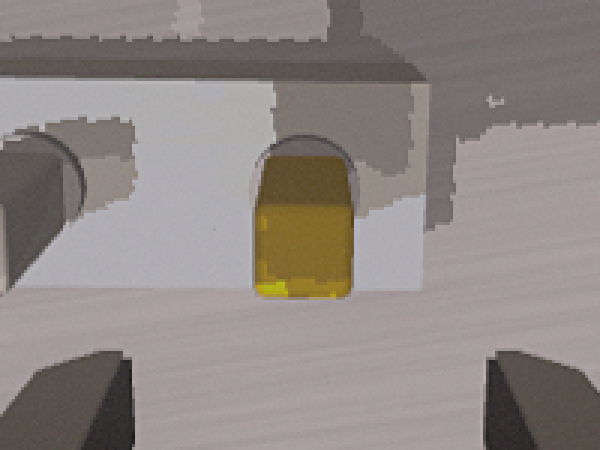

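The handle is square to the gripper, with its top face at wrist px (321,204). The gripper shadows it, so the threshold was too high.

```bash
cat > hm.py <<'E'
from h import *
def handle(z=.143,X=(.519,.264),v=112):
    s=sense();p=np.array(s["tool_pos"]);R=np.array(s["tool_rot"]);d=snapshot("wrist")
    h=cv2.cvtColor(d["color"],cv2.COLOR_RGB2HSV);m=cv2.inRange(h,(18,145,v),(33,255,255))
    u=proj(d,[*X,z]).astype(int);k=np.zeros_like(m);k[max(0,u[1]-60):u[1]+60,u[0]-50:u[0]+50]=1
    c=blob(cv2.morphologyEx(m*k,cv2.MORPH_OPEN,np.ones((3,3))));P=np.array([plane(d,q,z)[:2]*1000 for q in c[:,0].astype(float)],np.float32);r=cv2.minAreaRect(P);print(np.round(p,4),r,cv2.boundingRect(c))
    print("shift",(R.T@(np.array([r[0][0]/1e3,r[0][1]/1e3,p[2]])-p)).round(4),"tool y",np.degrees(np.arctan2(R[1,1],R[0,1])))
E
python3 -c "from hm import *;handle()"
```

```text
[0.5175 0.2662 0.2387] ((518.689208984375, 263.42901611328125), (24.204206466674805, 24.126224517822266), 81.08755493164062) (305, 188, 32, 31)
shift [-0.0016 -0.0026 -0.    ] tool y 81.0715067597415
```

play_rows --motion '[[[-0.0016,-0.0026,0.0,0,0.06],[0,0,0.02,0,0.06],[0,0,0.025,0,0.06],[0,0,0.025,0,0.06],[0,0,0.025,0,0.06],[0,0,0.025,0,0.06],[0,0,0.015,0,0.06],[0,0,0.01,0,0.06],[0,0,0,0,0.06],[0,0,0,0,0.06]]]'

```text
time: 4.3
tool_pos: [0.5193, 0.2637, 0.0944]
tool_rot: [[-0.988, 0.155, 0.001], [0.155, 0.988, 0.001], [-0.001, 0.001, -1.0]]
contact_force: [0.6, -0.7, 0.3]
width: 0.648
grip_force: 0.0
```

play_rows --motion '[[[0,0,0,0,0.035],[0,0,0,0,0.03],[0,0,0,0,0.026],[0,0,0,0,0.02],[0,0,0,0,0.015],[0,0,0,0,0.01],[0,0,0,0,0.01],[0,0,0,0,0.01],[0,0,0,0,0.01],[0,0,0,0,0.01]]]' --grip_force 40

```text
time: 5.55
tool_pos: [0.5188, 0.2637, 0.0938]
tool_rot: [[-0.988, 0.155, 0.0], [0.155, 0.988, 0.001], [-0.0, 0.001, -1.0]]
contact_force: [0.1, 1.8, 0.3]
width: 0.277
grip_force: 40.0
```

play_rows --motion '[[[0,0,-0.008,0,0.01],[0,0,-0.012,0,0.01],[0,0,-0.02,0,0.01],[0,0,-0.02,0,0.01],[0,0,-0.025,0,0.01],[0,0,-0.025,0,0.01],[0,0,-0.025,0,0.01],[0,0,-0.025,0,0.01],[0,0,-0.015,0,0.01],[0,0,-0.005,0,0.01]]]' --grip_force 50

```text
time: 6.8
tool_pos: [0.5187, 0.2628, 0.2745]
tool_rot: [[-0.988, 0.156, 0.001], [0.156, 0.988, -0.0], [-0.001, -0.0, -1.0]]
contact_force: [0.1, 0.6, -2.8]
width: 0.278
grip_force: 50.0
```

```bash
python3 - <<'E'
from h import *
s=sense();p=np.array(s["tool_pos"]);R=np.array(s["tool_rot"]);print(p,R.round(4).tolist(),s["contact_force"])
print((R.T@(np.array([.519,-.237,p[2]])-p)).round(4))
E
```

```text
[0.51867325 0.26280241 0.27447527] [[-0.9878, 0.1557, 0.0005], [0.1557, 0.9878, -0.0004], [-0.0006, -0.0003, -1.0]] [ 0.05319704  0.62944993 -2.7527387 ]
[-7.810e-02 -4.937e-01  2.000e-04]
```

play_rows --motion '[[[-0.004,-0.02,0,0,0.01],[-0.008,-0.04,0,0,0.01],[-0.01,-0.05,0,0,0.01],[-0.01,-0.05,0,0,0.01],[-0.01,-0.05,0,0,0.01],[-0.01,-0.05,0,0,0.01],[-0.01,-0.05,0,0,0.01],[-0.008,-0.04,0,0,0.01],[-0.008,-0.03,0,0,0.01],[0,-0.01,0,0,0.01]]]'

```text
time: 8.05
tool_pos: [0.5333, -0.1379, 0.2725]
tool_rot: [[-0.987, 0.161, -0.003], [0.161, 0.987, -0.001], [0.003, -0.002, -1.0]]
contact_force: [0.7, 0.4, -1.7]
width: 0.275
grip_force: 50.0
```

play_rows --motion '[[[0,0,0,0,0.01],[0,0,0,0,0.01],[0,0,0,0,0.01],[0,0,0,0,0.01],[0,0,0,0,0.01],[0,0,0,0,0.01],[0,0,0,0,0.01],[0,0,0,0,0.01],[0,0,0,0,0.01],[0,0,0,0,0.01]]]'

```text
time: 9.3
tool_pos: [0.5352, -0.134, 0.2736]
tool_rot: [[-0.988, 0.155, -0.0], [0.155, 0.988, -0.0], [0.0, -0.0, -1.0]]
contact_force: [0.1, -0.1, -3.7]
width: 0.275
grip_force: 50.0
```

```bash
cat > ring.py <<'E'
from h import *
def ring(n="wrist"):
    s=sense();p=np.array(s["tool_pos"]);R=np.array(s["tool_rot"]);d=snapshot(n)
    m=mask(d,"red");u=proj(d,[.519,-.237,.128]).astype(int);k=np.zeros_like(m);k[max(0,u[1]-70):u[1]+70,max(0,u[0]-70):u[0]+70]=1
    e=cv2.fitEllipse(blob(m*k)); o=max(e[1]); print(np.round(p,4),"pred",u,e)
    for z in(.127,.135,.145): print(z,plane(d,e[0],z).round(4))
    return d,e[0],p,R
E
python3 - <<'E'
from ring import *
d,e,p,R=ring();print(R.round(4).tolist(),sense()["contact_force"])
cv2.imwrite("pics/w3.png",d["color"][:,:,::-1])
E
```

```text
[ 0.5352 -0.134   0.2736] pred [208 186] ((208.86599731445312, 185.4689178466797), (47.38421630859375, 51.958274841308594), 125.13822174072266)
0.127 [ 0.5184 -0.2372  0.127 ]
0.135 [ 0.517  -0.2343  0.135 ]
0.145 [ 0.5152 -0.2307  0.145 ]
[[-0.9879, 0.1551, -0.0001], [0.1551, 0.9879, -0.0], [0.0001, -0.0, -1.0]] [ 0.56718571 -0.11697855 -3.29538983]
```

View pics/w3.png

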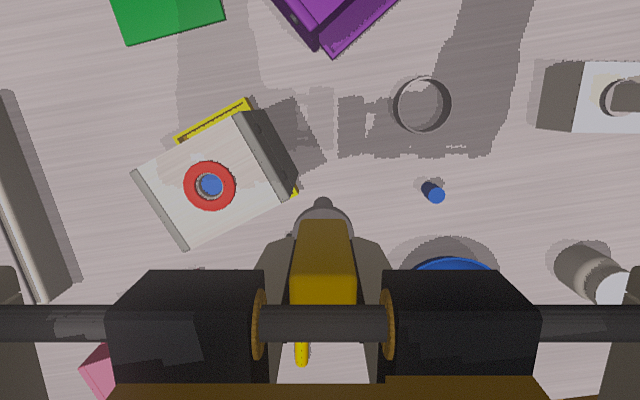

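Wrist view: the grey block's ring centre is at (209,185) with the piston blue inside, and the drift hangs straight at (322,205). I'll move 64 mm closer and measure again.

play_rows --motion '[[[0,-0.01,0,0,0.01],[0,-0.016,0,0,0.01],[0,-0.016,0,0,0.01],[0,-0.014,0,0,0.01],[0,-0.008,0,0,0.01],[0,0,0,0,0.01],[0,0,0,0,0.01],[0,0,0,0,0.01],[0,0,0,0,0.01],[0,0,0,0,0.01]]]'

```text
time: 10.6
tool_pos: [0.5254, -0.1969, 0.2737]
tool_rot: [[-0.988, 0.155, -0.0], [0.155, 0.988, 0.0], [0.0, 0.0, -1.0]]
contact_force: [-0.3, 0.5, -2.5]
width: 0.278
grip_force: 50.0
```

```bash
python3 - <<'E'
from ring import *
d,e,p,R=ring();print(R.round(4).tolist())
h=cv2.cvtColor(d["color"],cv2.COLOR_RGB2HSV)
# hole edge (inner contour of red ring)
m=mask(d,"red");u=np.array(e).astype(int);k=np.zeros_like(m);k[u[1]-45:u[1]+45,u[0]-45:u[0]+45]=1
C,H=cv2.findContours(m*k,cv2.RETR_CCOMP,cv2.CHAIN_APPROX_NONE)
inn=max([c for c,hh in zip(C,H[0]) if hh[3]>=0],key=cv2.contourArea);ei=cv2.fitEllipse(inn);print("inner",ei,plane(d,ei[0],.127))
for z in (.127,.131): b=plane(d,e,z);print(z,(R.T@(b-p)).round(4))
a,b=snapshot("scene"),snapshot("side")
print(tri([(d,e),(a,(242.49,235.58)),(b,(348.23,267.75))]))
cv2.imwrite("pics/w4.png",d["color"][100:300,150:420,::-1].repeat(2,0).repeat(2,1))
E
```

```text
[ 0.5254 -0.1969  0.2737] pred [279 186] ((278.6807861328125, 185.38270568847656), (48.632354736328125, 50.69622802734375), 116.40142059326172)
0.127 [ 0.5183 -0.2373  0.127 ]
0.135 [ 0.5167 -0.236   0.135 ]
0.145 [ 0.5146 -0.2344  0.145 ]
[[-0.988, 0.1547, -0.0001], [0.1547, 0.988, 0.0], [0.0001, 0.0, -1.0]]
inner ((278.62567138671875, 185.73756408691406), (28.415040969848633, 29.864097595214844), 117.27587890625) [ 0.51865048 -0.23743087  0.127     ]
0.127 [ 0.0007 -0.041   0.1467]
0.131 [ 0.0016 -0.0405  0.1427]
(array([ 0.51901121, -0.23635547,  0.12486487]), [0.0013, 0.001, 0.0013])
```

View pics/w4.png

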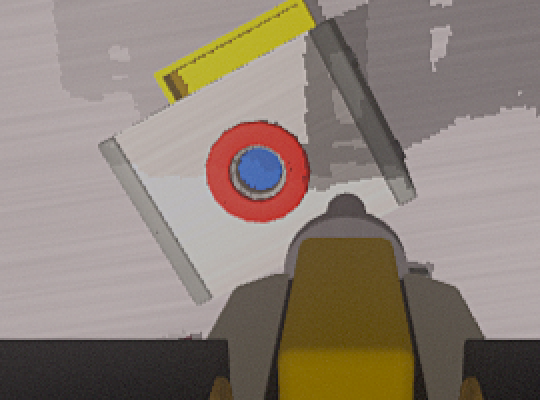

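Two wrist views agree at a ring top of about 0.127, which puts the bore at (0.5184, -0.2373). Next I move over it and descend partway.

play_rows --motion '[[[0.0007,-0.01,0,0,0.01],[0,-0.014,0,0,0.01],[0,-0.011,0,0,0.01],[0,-0.006,0,0,0.01],[0,0,0.008,0,0.01],[0,0,0.014,0,0.01],[0,0,0.014,0,0.01],[0,0,0.008,0,0.01],[0,0,0,0,0.01],[0,0,0,0,0.01]]]'

```text
time: 12.0
tool_pos: [0.5186, -0.2377, 0.23]
tool_rot: [[-0.988, 0.155, 0.001], [0.155, 0.988, -0.0], [-0.001, -0.0, -1.0]]
contact_force: [0.3, 1.0, -2.7]
width: 0.277
grip_force: 50.0
```

```bash
python3 - <<'E'
from h import *
s=sense();p=np.array(s["tool_pos"]);R=np.array(s["tool_rot"]);print(p.round(4),s["contact_force"].round(2),(R.T@(np.array([.5184,-.2373,p[2]])-p)).round(4))
out=[]
for n in("scene","side"):
    d=snapshot(n);u=proj(d,[.518,-.237,.15]).astype(int);print(n,u,proj(d,[p[0],p[1],p[2]-.0888]),proj(d,[.5184,-.2373,.127]))
    out.append(cv2.resize(d["color"][u[1]-40:u[1]+40,u[0]-32:u[0]+32],None,fx=6,fy=6,interpolation=cv2.INTER_CUBIC))
cv2.imwrite("pics/c2.png",np.hstack(out)[:,:,::-1])
E
```

```text
[ 0.5186 -0.2377  0.23  ] [ 0.34  1.04 -2.68] [ 0.0003  0.0004 -0.    ]
scene [240 225] [240.82869854 229.4107433 ] [241.47481816 234.5121334 ]
side [349 261] [349.31774961 264.24393816] [348.63713466 268.16946817]
```

View pics/c2.png

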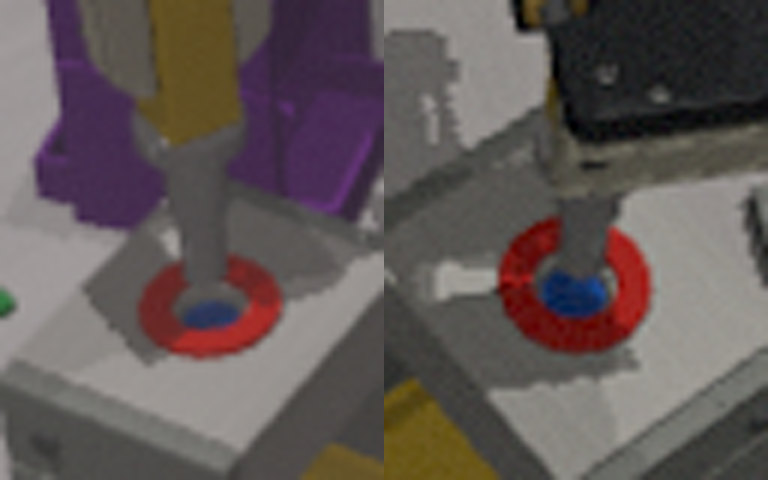

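Both views show the rod centred over the ring. I'll descend gently.

play_rows --motion '[[[0.0003,0.0004,0.002,0,0.01],[0,0,0.003,0,0.01],[0,0,0.003,0,0.01],[0,0,0.003,0,0.01],[0,0,0.003,0,0.01],[0,0,0.002,0,0.01],[0,0,0.002,0,0.01],[0,0,0.001,0,0.01],[0,0,0,0,0.01],[0,0,0,0,0.01]]]'

```text
time: 13.35
tool_pos: [0.5181, -0.2372, 0.2107]
tool_rot: [[-0.988, 0.155, 0.0], [0.155, 0.988, -0.0], [-0.0, -0.0, -1.0]]
contact_force: [-0.3, -0.9, -2.5]
width: 0.278
grip_force: 50.0
```

play_rows --motion '[[[0,0,0.001,0,0.01],[0,0,0.001,0,0.01],[0,0,0.001,0,0.01],[0,0,0.001,0,0.01],[0,0,0.0005,0,0.01],[0,0,0.0005,0,0.01],[0,0,0.0005,0,0.01],[0,0,0,0,0.01],[0,0,0,0,0.01],[0,0,0,0,0.01]]]'

```text
time: 14.6
tool_pos: [0.5182, -0.2373, 0.2054]
tool_rot: [[-0.988, 0.155, 0.001], [0.155, 0.988, -0.0], [-0.001, -0.0, -1.0]]
contact_force: [-1.1, 0.2, 4.5]
width: 0.277
grip_force: 50.0
```

play_rows --motion '[[[0,0,0.0003,0,0.01],[0,0,0.0003,0,0.01],[0,0,0.0003,0,0.01],[0,0,0.0003,0,0.01],[0,0,0.0003,0,0.01],[0,0,0,0,0.01],[0,0,0,0,0.01],[0,0,0,0,0.01],[0,0,0,0,0.01],[0,0,0,0,0.01]]]'

```text
time: 15.85
tool_pos: [0.5181, -0.2372, 0.2035]
tool_rot: [[-0.988, 0.155, 0.0], [0.155, 0.988, -0.0], [-0.0, -0.0, -1.0]]
contact_force: [0.0, 0.3, 3.8]
width: 0.277
grip_force: 50.0
```

play_rows --motion '[[[0,0,0.0005,0,0.01],[0,0,0.0005,0,0.01],[0,0,0.0005,0,0.01],[0,0,0.0005,0,0.01],[0,0,0.0005,0,0.01],[0,0,0.0005,0,0.01],[0,0,0.0005,0,0.01],[0,0,0.0005,0,0.01],[0,0,0,0,0.01],[0,0,0,0,0.01]]]'

```text
time: 17.1
tool_pos: [0.5183, -0.2373, 0.1999]
tool_rot: [[-0.988, 0.155, 0.001], [0.155, 0.988, -0.0], [-0.001, -0.0, -1.0]]
contact_force: [-0.6, 0.1, 5.1]
width: 0.278
grip_force: 50.0
```

play_rows --motion '[[[0,0,0.0006,0,0.01],[0,0,0.0006,0,0.01],[0,0,0.0006,0,0.01],[0,0,0.0006,0,0.01],[0,0,0.0006,0,0.01],[0,0,0.0006,0,0.01],[0,0,0.0006,0,0.01],[0,0,0.0006,0,0.01],[0,0,0,0,0.01],[0,0,0,0,0.01]]]'

```text
time: 18.35
tool_pos: [0.5181, -0.2372, 0.195]
tool_rot: [[-0.988, 0.155, 0.0], [0.155, 0.988, -0.0], [-0.0, -0.0, -1.0]]
contact_force: [-0.0, 0.6, 4.1]
width: 0.281
grip_force: 50.0
```

play_rows --motion '[[[0,0,0.0006,0,0.01],[0,0,0.0006,0,0.01],[0,0,0.0006,0,0.01],[0,0,0.0006,0,0.01],[0,0,0.0006,0,0.01],[0,0,0.0006,0,0.01],[0,0,0.0006,0,0.01],[0,0,0.0006,0,0.01],[0,0,0.0006,0,0.01],[0,0,0,0,0.01]]]'

```text
time: 19.6
tool_pos: [0.5181, -0.2372, 0.1895]
tool_rot: [[-0.988, 0.155, 0.0], [0.155, 0.988, -0.0], [-0.0, -0.0, -1.0]]
contact_force: [-1.1, 0.8, 3.6]
width: 0.275
grip_force: 50.0
```

play_rows --motion '[[[0,0,0.0006,0,0.01],[0,0,0.0006,0,0.01],[0,0,0.0006,0,0.01],[0,0,0.0006,0,0.01],[0,0,0.0006,0,0.01],[0,0,0.0006,0,0.01],[0,0,0.0006,0,0.01],[0,0,0,0,0.01],[0,0,0,0,0.01],[0,0,0,0,0.01]]]'

```text
time: 20.85
tool_pos: [0.518, -0.2371, 0.1851]
tool_rot: [[-0.988, 0.155, -0.0], [0.155, 0.988, -0.0], [0.0, -0.0, -1.0]]
contact_force: [0.9, 0.1, 3.8]
width: 0.279
grip_force: 50.0
```

play_rows --motion '[[[0,0,0.0004,0,0.01],[0,0,0.0004,0,0.01],[0,0,0.0004,0,0.01],[0,0,0.0004,0,0.01],[0,0,0.0004,0,0.01],[0,0,0.0004,0,0.01],[0,0,0,0,0.01],[0,0,0,0,0.01],[0,0,0,0,0.01],[0,0,0,0,0.01]]]'

```text
time: 22.1
tool_pos: [0.518, -0.2371, 0.1824]
tool_rot: [[-0.988, 0.155, -0.0], [0.155, 0.988, 0.0], [0.0, -0.0, -1.0]]
contact_force: [0.2, -0.6, 1.3]
width: 0.277
grip_force: 50.0
```

play_rows --motion '[[[0,0,0.0005,0,0.01],[0,0,0.0005,0,0.01],[0,0,0.0005,0,0.01],[0,0,0.0005,0,0.01],[0,0,0.0005,0,0.01],[0,0,0.0005,0,0.01],[0,0,0.0005,0,0.01],[0,0,0.0005,0,0.01],[0,0,0.0005,0,0.01],[0,0,0,0,0.01]]]'

```text
time: 23.35
tool_pos: [0.5176, -0.237, 0.1778]
tool_rot: [[-0.988, 0.155, -0.001], [0.155, 0.988, 0.001], [0.001, 0.0, -1.0]]
contact_force: [-0.6, -0.1, -3.1]
width: 0.275
grip_force: 50.0
```

The load is gone, so the piston has dropped. Continuing to the ring.

play_rows --motion '[[[0,0,0.001,0,0.01],[0,0,0.001,0,0.01],[0,0,0.001,0,0.01],[0,0,0.001,0,0.01],[0,0,0.001,0,0.01],[0,0,0.001,0,0.01],[0,0,0.001,0,0.01],[0,0,0.001,0,0.01],[0,0,0,0,0.01],[0,0,0,0,0.01]]]'

```text
time: 24.6
tool_pos: [0.5181, -0.2372, 0.1704]
tool_rot: [[-0.988, 0.155, 0.0], [0.155, 0.988, -0.0], [-0.0, -0.0, -1.0]]
contact_force: [-1.0, -0.4, -3.1]
width: 0.277
grip_force: 50.0
```

play_rows --motion '[[[0,0,0.001,0,0.01],[0,0,0.001,0,0.01],[0,0,0.001,0,0.01],[0,0,0.001,0,0.01],[0,0,0.001,0,0.01],[0,0,0.001,0,0.01],[0,0,0.001,0,0.01],[0,0,0.001,0,0.01],[0,0,0.0005,0,0.01],[0,0,0.0005,0,0.01]]]'

```text
time: 25.85
tool_pos: [0.5181, -0.2372, 0.1614]
tool_rot: [[-0.988, 0.155, 0.0], [0.155, 0.988, -0.0], [-0.0, -0.0, -1.0]]
contact_force: [-0.3, -0.3, -1.8]
width: 0.281
grip_force: 50.0
```

play_rows --motion '[[[0,0,0.0005,0,0.01],[0,0,0.0005,0,0.01],[0,0,0.0005,0,0.01],[0,0,0.0005,0,0.01],[0,0,0.0003,0,0.01],[0,0,0.0003,0,0.01],[0,0,0.0003,0,0.01],[0,0,0,0,0.01],[0,0,0,0,0.01],[0,0,0,0,0.01]]]'

```text
time: 27.1
tool_pos: [0.518, -0.2371, 0.1585]
tool_rot: [[-0.988, 0.155, -0.0], [0.155, 0.988, -0.0], [0.0, -0.0, -1.0]]
contact_force: [-0.3, 0.9, -3.2]
width: 0.276
grip_force: 50.0
```

play_rows --motion '[[[0,0,0.0003,0,0.01],[0,0,0.0003,0,0.01],[0,0,0.0003,0,0.01],[0,0,0.0003,0,0.01],[0,0,0.0003,0,0.01],[0,0,0.0003,0,0.01],[0,0,0,0,0.01],[0,0,0,0,0.01],[0,0,0,0,0.01],[0,0,0,0,0.01]]]'

```text
time: 28.35
tool_pos: [0.518, -0.2372, 0.1576]
tool_rot: [[-0.988, 0.155, 0.0], [0.155, 0.988, -0.0], [-0.0, -0.0, -1.0]]
contact_force: [-2.6, 1.0, 6.2]
width: 0.277
grip_force: 50.0
```

play_rows --motion '[[[0,0,0.0002,0,0.01],[0,0,0,0,0.01],[0,0,0,0,0.01],[0,0,0,0,0.01],[0,0,0,0,0.01],[0,0,0,0,0.01],[0,0,0,0,0.01],[0,0,0,0,0.01],[0,0,0,0,0.01],[0,0,0,0,0.01]]]'

```text
time: 29.6
tool_pos: [0.5181, -0.2372, 0.1576]
tool_rot: [[-0.988, 0.155, 0.001], [0.155, 0.988, -0.0], [-0.001, -0.0, -1.0]]
contact_force: [-2.5, 1.5, 5.9]
width: 0.279
grip_force: 50.0
```

```bash
python3 - <<'E'
from h import *
out=[]
for n in("scene","side"):
    d=snapshot(n);u=proj(d,[.518,-.237,.11]).astype(int)
    out.append(cv2.resize(d["color"][u[1]-45:u[1]+55,u[0]-40:u[0]+40],None,fx=5,fy=5,interpolation=cv2.INTER_CUBIC))
cv2.imwrite("pics/c3.png",np.hstack(out)[:,:,::-1])
E
```

```text
(no output)
```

View pics/c3.png

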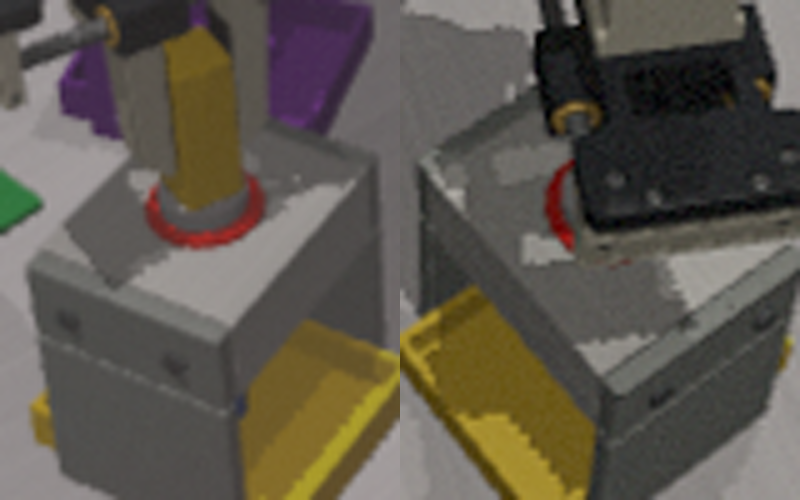

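The collar sits on the red ring, at crop (205,225), and a bit of blue piston shows in the dish at (240,405). Now I draw the drift out.

play_rows --motion '[[[0,0,-0.003,0,0.01],[0,0,-0.006,0,0.01],[0,0,-0.01,0,0.01],[0,0,-0.012,0,0.01],[0,0,-0.015,0,0.01],[0,0,-0.016,0,0.01],[0,0,-0.02,0,0.01],[0,0,-0.02,0,0.01],[0,0,-0.012,0,0.01],[0,0,-0.004,0,0.01]]]'

```text
time: 30.95
tool_pos: [0.5183, -0.2373, 0.2755]
tool_rot: [[-0.988, 0.155, 0.001], [0.155, 0.988, -0.001], [-0.002, -0.0, -1.0]]
contact_force: [-0.2, -0.1, -3.1]
width: 0.277
grip_force: 50.0
```

```bash
python3 - <<'E'
from h import *
s=sense();p=np.array(s["tool_pos"]);R=np.array(s["tool_rot"]);print(p.round(4),s["contact_force"].round(2),(R.T@(np.array([.5188,.2637,p[2]])-p)).round(4))
E
```

```text
[ 0.5183 -0.2373  0.2755] [-0.22 -0.1  -3.11] [ 7.72e-02  4.95e-01 -3.00e-04]
```

play_rows --motion '[[[0.0031,0.02,0,0,0.01],[0.0078,0.05,0,0,0.01],[0.0078,0.05,0,0,0.01],[0.0078,0.05,0,0,0.01],[0.0078,0.05,0,0,0.01],[0.0078,0.05,0,0,0.01],[0.0078,0.05,0,0,0.01],[0.0078,0.05,0,0,0.01],[0.0078,0.05,0,0,0.01],[0.0047,0.03,0,0,0.01]]]'

```text
time: 32.2
tool_pos: [0.5158, 0.2234, 0.2734]
tool_rot: [[-0.989, 0.149, -0.003], [0.149, 0.989, 0.002], [0.003, 0.001, -1.0]]
contact_force: [0.2, -0.5, -2.9]
width: 0.275
grip_force: 50.0
```

play_rows --motion '[[[0.0035,0.022,0,0,0.01],[0.002,0.015,0,0,0.01],[0.0015,0.008,0,0,0.01],[0,0,0,0,0.01],[0,0,0.01,0,0.01],[0,0,0.02,0,0.01],[0,0,0.025,0,0.01],[0,0,0.015,0,0.01],[0,0,0,0,0.01],[0,0,0,0,0.01]]]'

```text
time: 33.45
tool_pos: [0.5193, 0.2639, 0.2052]
tool_rot: [[-0.988, 0.156, 0.002], [0.156, 0.988, 0.001], [-0.001, 0.001, -1.0]]
contact_force: [0.3, 0.1, -2.8]
width: 0.276
grip_force: 50.0
```

```bash
python3 - <<'E'
from h import *
s=sense();p=np.array(s["tool_pos"]);R=np.array(s["tool_rot"]);print(s["time"],p.round(4),s["contact_force"].round(2),(R.T@(np.array([.5188,.2637,p[2]])-p)).round(4),np.degrees(np.arctan2(R[1,1],R[0,1])))
E
```

```text
33.45 [0.5193 0.2639 0.2052] [ 0.35  0.13 -2.8 ] [ 0.0004 -0.0003 -0.    ] 81.05210023013511
```

play_rows --motion '[[[0.0004,-0.0003,0.005,0,0.01],[0,0,0.01,0,0.01],[0,0,0.012,0,0.01],[0,0,0.012,0,0.01],[0,0,0.01,0,0.01],[0,0,0.01,0,0.01],[0,0,0.008,0,0.01],[0,0,0.005,0,0.01],[0,0,0,0,0.01],[0,0,0,0,0.01]]]'

```text
time: 34.7
tool_pos: [0.5184, 0.2637, 0.1328]
tool_rot: [[-0.988, 0.155, 0.001], [0.155, 0.988, 0.0], [-0.001, 0.0, -1.0]]
contact_force: [-0.2, -0.5, -2.7]
width: 0.278
grip_force: 50.0
```

play_rows --motion '[[[0,0,0.002,0,0.01],[0,0,0.003,0,0.01],[0,0,0.004,0,0.01],[0,0,0.005,0,0.01],[0,0,0.005,0,0.01],[0,0,0.005,0,0.01],[0,0,0.005,0,0.01],[0,0,0.003,0,0.01],[0,0,0.002,0,0.01],[0,0,0,0,0.01]]]'

```text
time: 35.95
tool_pos: [0.5181, 0.2636, 0.0984]
tool_rot: [[-0.988, 0.155, -0.0], [0.155, 0.988, -0.0], [0.0, -0.0, -1.0]]
contact_force: [0.2, -0.2, -2.4]
width: 0.274
grip_force: 50.0
```

Final seating: about 4.5 mm to go.

play_rows --motion '[[[0,0,0.001,0,0.01],[0,0,0.001,0,0.01],[0,0,0.0008,0,0.01],[0,0,0.0005,0,0.01],[0,0,0.0005,0,0.01],[0,0,0.0005,0,0.01],[0,0,0,0,0.01],[0,0,0,0,0.01],[0,0,0,0,0.01],[0,0,0,0,0.01]]]'

```text
time: 37.2
tool_pos: [0.5181, 0.2636, 0.0942]
tool_rot: [[-0.988, 0.155, 0.0], [0.155, 0.988, -0.0], [-0.0, -0.0, -1.0]]
contact_force: [0.4, 0.5, -2.4]
width: 0.276
grip_force: 50.0
```

play_rows --motion '[[[0,0,0.0003,0,0.01],[0,0,0.0003,0,0.01],[0,0,0.0003,0,0.01],[0,0,0.0002,0,0.01],[0,0,0,0,0.01],[0,0,0,0,0.01],[0,0,0,0,0.01],[0,0,0,0,0.01],[0,0,0,0,0.01],[0,0,0,0,0.01]]]'

```text
time: 38.45
tool_pos: [0.5181, 0.2636, 0.0937]
tool_rot: [[-0.988, 0.155, 0.0], [0.155, 0.988, 0.0], [-0.0, 0.0, -1.0]]
contact_force: [-1.0, -1.3, 5.8]
width: 0.28
grip_force: 50.0
```

Seated at the original height. I'll release and retreat upward.

play_rows --motion '[[[0,0,-0.0005,0,0.01],[0,0,0,0,0.026],[0,0,0,0,0.035],[0,0,0,0,0.05],[0,0,0,0,0.06],[0,0,0,0,0.06],[0,0,0,0,0.06],[0,0,0,0,0.06],[0,0,0,0,0.06],[0,0,0,0,0.06]]]'

```text
time: 39.7
tool_pos: [0.5181, 0.2636, 0.0936]
tool_rot: [[-0.988, 0.155, 0.0], [0.155, 0.988, -0.0], [-0.0, 0.0, -1.0]]
contact_force: [-0.2, -0.5, 0.3]
width: 0.643
grip_force: 0.0
```

play_rows --motion '[[[0,0,-0.005,0,0.06],[0,0,-0.015,0,0.06],[0,0,-0.02,0,0.06],[0,0,-0.025,0,0.06],[0,0,-0.025,0,0.06],[0,0,-0.025,0,0.06],[0,0,-0.02,0,0.06],[0,0,-0.01,0,0.06],[0,0,0,0,0.06],[0,0,0,0,0.06]]]'

```text
time: 40.95
tool_pos: [0.5176, 0.2633, 0.2378]
tool_rot: [[-0.988, 0.155, -0.002], [0.155, 0.988, -0.001], [0.001, -0.001, -1.0]]
contact_force: [-0.1, -0.2, -0.6]
width: 0.645
grip_force: 0.0
```

```bash
python3 - <<'E'
from hm import *
s=sense();print(s["time"],s["width"],s["contact_force"].round(2))
handle()
a=snapshot("scene");b=snapshot("side")
for d,r in((a,(385,130,412,175)),(b,(268,92,292,128))):
    c=blob(mask(d,"yellow",r));print(cv2.boundingRect(c))
d=a;u=proj(d,[.518,-.237,.09]).astype(int)
o=[cv2.resize(a["color"][u[1]-45:u[1]+65,u[0]-50:u[0]+60],(400,400)),cv2.resize(a["color"][110:220,335:445],(400,400))]
cv2.imwrite("pics/c4.png",np.hstack(o)[:,:,::-1])
E
```

```text
40.95 0.6446792563984246 [-0.07 -0.2  -0.58]
[0.5176 0.2633 0.2378] ((517.8116455078125, 262.5511779785156), (23.34734535217285, 23.990558624267578), 81.11744689941406) (308, 187, 31, 31)
shift [-0.0003 -0.0007  0.    ] tool y 81.07611626760409
(393, 137, 13, 27)
(275, 100, 11, 23)
```

View pics/c4.png

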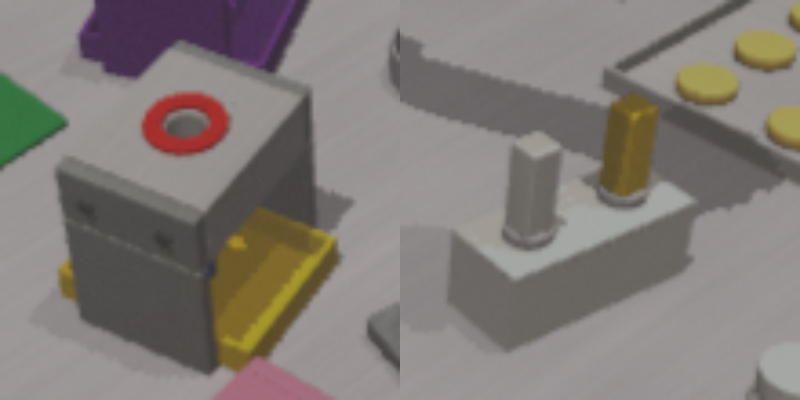

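The bore is empty, a bit of blue piston shows in the dish by the cheek at crop (210,268), and both drifts stand seated. The yellow handle is within about 1.5 mm of where it started.

```bash
python3 -c "
from rig import *
print(finish_job())"
```

```text
the job is handed in; nothing more can be done
None
```

I handed the job in at about 41 s; no verdict came back. The collar pressed on the ring with about 9 N, the piston dropped out of the bore (only a sliver of it visible in the dish), and the yellow drift is back fully down in its own hole, within about 1.5 mm of where it began.

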